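# Clamp a silver cuff and hold the reading lens over it in focus

## Robot

A 7-joint arm with a two-finger parallel gripper is mounted at the origin on a cart in front of the work surface, level with it; the furniture and walls round the work are solid. World frame = base frame: x ahead of the robot, y to its left, z up, the work surface at z = 0. Lengths are in m, angles in rad, forces in N, time in s.
With the tool pointing down it reaches from about 0.425 to 0.95 m from the base axis. Payload 16.7 kg.
Tool frame: the origin (TCP) lies on the centre line of the jaws, within the pads' length; the fingertips stand 17 mm ahead of it and the grasp point (between the pads) lies 2 mm behind it; z points along the fingers, y is the line along which they close (so a half turn about z gives the same grasp; the last joint's range is limited). The gripper opens to 94 mm and grips with 3 to 60 N. Pads are 16 mm wide; open, the fingers measure 119 mm over their backs; the gripper's body (75 mm by 177 mm) begins 78 mm behind the grasp point.
Start: joints at [-1.385, 0.426, 0.074, 1.606, -0.034, 1.111, -0.067], TCP at [0.222, 0.637, 0.222] pointing down, gripper open.
Joint ranges: [-2.85, 2.85], [-0.5, 2.14], [-1.23, 1.37], [0.21, 2.46], [-1.02, 4.16], [0.16, 2.05], [-2.73, 2.73]. Speed limits (rad/s): [1.89, 1.89, 2.39, 2.39, 3.01, 3.01, 3.01].

## Interface

Orientations are given as a 3x3 rotation matrix whose columns are the frame's x, y, z axes.
In Python, from plant import ctrl, camera, order, models gives the robot as it stands. The module is installed in compiled form; this text tells all that it offers. Calls block until the motion is done:
- ctrl.movep(position, orientation): joint-space move of the TCP to a pose.
- ctrl.move_l(position, frame=None, speed=0.15): straight line of the TCP; frame=None keeps the orientation; speed is the mean speed in m/s.
- ctrl.move_j(angles): joint-space move.
- ctrl.move_gripper(opening): finger opening in m; the grip force is fixed at half the most; returns when the fingers have stopped.
- ctrl.hold(seconds).
- ctrl.solve_ik(position, orientation): joint angles nearest the present ones, or None.
- ctrl.observe(): the state.
- camera(name): name is "scene" or "side" or "wrist"; returns a dict with "pixels" (480x640x3 uint8, blue, green, red), "z_map" (480x640 float32, m along the optical axis (not along the pixel's ray), 0 where there is no reading), "K" (3x3 intrinsics, pixels), "D" ([k1, k2, p1, p2, k3] as OpenCV has them; the pictures are not rectified), "eye" and "rotation" of the camera in the world. Camera axes: x right, y down, z forward; pixel columns grow to the right and rows downward; lengths in m; the calibration is good to about 2 mm. A picture is of the moment at which its call begins.
A pose or a line that the arm cannot do raises ctrl.PlanningError and nothing moves.
- order.sign_off(): hands the job in; it is judged then, once.
Trained networks look in the newest picture that a camera, given by its name, has taken for a name from the list of things; names that differ only in an ending like _2 or _b are one class to them, and where a whole thing is asked for, a point or a joint stands for the part that bears it (a point fixed in the world has none). Each returns a list of dicts, best first, with "p" (0 to 1); they miss things now and then, are a little off and sometimes report something else, mostly with a low value. They report only what shows in the picture. A call takes as long as a camera call.
- models.trace(camera, query): "mask" (480x640 bool, what is visible of it) and "uv" ([column, row] in pixels, amid what is visible of it).
The state is a dict: "time": time; "joints": joint angles; "joint_velocities": joint speeds; "joint_torque": joint torques, N m; "ee_pos": TCP position; "tcp_rot": TCP orientation; "wrist_force": force on the tool from outside, world axes, zero at the start; "wrist_torque": the same for the moment, N m; "gripper_width": finger opening in m; "grasp_force": force on a finger pad.
Only numpy, scipy, OpenCV 4.12 (cv2) and the standard library are available. Lean on these libraries where they do the work, as an engineer would, in place of code of your own. Each camera call takes 0.05 s, during which the arm holds its last target. There are 200 camera calls.

## Task

Get the silver cuff ready for inspection: pull the knob of the empty inspection clamp out to its outer click, lay the cuff flat on the clamp's deck, the long way of its oval lying from one jaw's notch to the other's, let go of it, and push the knob fully home so that the cuff is held. Then take the reading lens by its handle and hold it level and still, centred over the cuff, at the height of the groove in the collar on the clamp's post; the program finishes while the lens is being held there in the air. Do not touch the cuff with the lens, do not shift the collar, and leave the other tools where they lie.

Things in the scene. Friction and masses are not known exactly. Their poses are not given: they have to be found in the camera images.
- clamp: Inspection clamp fixed to the worktop; origin on the worktop right below the seat. x along the slide from knob to fixed jaw, z up. Grey block 58 mm wide, 40 mm high to its flat deck, from x = -62 to +48 mm, on a 70 mm wide foot plate. On the deck two steel V jaws, 10 mm high and 40 mm wide, their notches facing one another along x; the one at +x is fixed, the one at -x slides.
- seat (a point): Where the centre of the clamped cuff belongs: midway between the closed jaws, 46 mm above the worktop (6 mm above the deck); axes as the clamp's. Knob home: notches 59 mm apart at their deepest, a light spring grip on the ends of the cuff. Knob out: 75 mm, all the extra on the -x side, so the cuff is best set down 3 to 10 mm to -x of the seat; the jaw then pushes it into place.
- slide (a joint): Travel of the knob and moving jaw together, in m: 0 = home (clamped), 0.016 = fully out at the outer click. Moves along the clamp's -x. A spring detent holds it at either end: 7 N at most to get over the middle, then it snaps to the other end by itself.
- knob (a point): Centre of the pull knob's grip, on its axis, 25 mm above the worktop, 89 mm to -x of the seat when home; moves with the slide. Dark steel round knob lying along the slide, 24 mm in diameter, 25 mm long, with a 31 mm flange at its free (-x) end. Between knob and block (home): 14 mm of 10 mm thick neck. Can be pinched from above, a finger on either side.
- focus_mark (a point): Middle of the dark groove round the brass collar on the clamp's upright post: its height is the focal height, where the middle of the lens belongs. Collar 18 mm wide, 10 mm high, set anew between 84 and 108 mm above the worktop. The 8 mm post stands at x = 47, y = 36 mm in the clamp's frame and is 126 mm high.
- cuff_center (a point): Centre of the silver cuff, half-way up: an open oval band standing on its edge, 44 mm along its x, 54 mm along its y (the long way, to lie along the clamp's x with its rounded ends in the notches, either way round), 12 mm high, about 30 g; z up. It starts on the worktop. Take it from above across its 44 mm flanks; it behaves as a solid oval.
- loupe_lens (a point): Centre of the reading lens (hand magnifier), half-way through its thickness, 7 mm above the worktop as it lies flat. Steel rim 52 mm in diameter, 14 mm high; lens axis = own z, the handle points along own -x. About 75 g in all.
- loupe_grip (a point): Point to grip on the reading lens's handle, near its middle, 76 mm from the lens centre along own -x and at the same height: a dark wooden bar with flat sides, 76 mm long, 16 mm wide, 14 mm high.
- tweezers: Bystander, to be left where it lies: soldering tweezers, 145 x 22 x 10 mm. Origin at the centre of its underside.
- salve_tin: Bystander, to be left where it lies: flat round tin, 62 x 62 x 18 mm. Origin at the centre of its underside.
- pliers: Bystander, to be left where it lies: hand pliers, 136 x 60 x 10 mm. Origin at the centre of its underside.
- needle_file: Bystander, to be left where it lies: needle file, 185 x 13 x 13 mm. Origin at the centre of its underside.

How it is judged:
By the outcome, as a careful person would: the job done as asked, in the order asked, and still so for the second after the job is handed in, while the arm keeps its last pose, push and grip.
It also fails if it takes over 61 s, if anything falls off the work surface, if the arm or the gripper's body presses on something with over 40 N, if the wrist force passes 120 N, or if a joint passes its speed limit or range.

## Working session

There is one attempt and no reset: what is moved stays moved. The work goes in short steps, each a Python script; the robot and the scene stay as the last script left them, time stands still between calls to the robot, and variables do not carry over. Pictures are saved under pics/ and viewed, at most 10 in all, crops included, and the job is handed in when it is done.

```bash
mkdir -p pics; cat > h.py <<'E'
import numpy as np, cv2
from plant import ctrl, camera, order, models
def world(c, uv, z=None):
    """pixels -> world; depth from map, or z = world plane height"""
    uv=np.atleast_2d(np.array(uv,float)); K=np.array(c["K"]);D=np.array(c["D"]);R=np.array(c["rotation"]);e=np.array(c["eye"])
    n=cv2.undistortPoints(uv[:,None],K,D)[:,0]; r=np.c_[n,np.ones(len(n))]
    if z is None: d=c["z_map"][uv[:,1].astype(int),uv[:,0].astype(int)]
    else: d=(z-e[2])/(r@R.T)[:,2]
    return e+(r*d[:,None])@R.T
def mask_pts(c,m):
    v,u=np.nonzero(m & (c["z_map"]>0)); return world(c,np.c_[u,v])
E
python3 - <<'E'
from h import *
ims=[]
for n in ["scene","side"]:
    c=camera(n); cv2.imwrite(f"pics/{n}0.png",c["pixels"]); print(n,np.round(c["eye"],3),np.round(c["rotation"],2).tolist(),c["K"][0][0])
    for q in ["clamp","knob","cuff_center","loupe_lens","loupe_grip","focus_mark","seat","tweezers","salve_tin","pliers","needle_file"]:
        for r in models.trace(n,q)[:2]:
            P=mask_pts(c,r["mask"]); print(q,round(r["p"],2),np.round(r["uv"]),r["mask"].sum(),np.round(np.median(P,0),3) if len(P) else "",np.round(P.min(0),3) if len(P) else "",np.round(P.max(0),3)if len(P) else "")
o=ctrl.observe(); print(o["time"],o["gripper_width"],np.round(o["tcp_rot"],2))
E
```

```text
scene [-0.021 -0.243  0.793] [[0.44, -0.68, 0.59], [-0.9, -0.31, 0.3], [-0.02, -0.67, -0.75]] 520.7679389681549
clamp 0.79 [345. 258.] 2639 [0.547 0.002 0.038] [ 0.462 -0.03  -0.004] [0.708 0.081 0.126]
knob 0.65 [331. 278.] 497 [0.491 0.004 0.037] [ 0.462 -0.012  0.011] [0.55  0.025 0.053]
cuff_center 0.64 [280. 237.] 206 [0.576 0.166 0.005] [ 0.55   0.144 -0.004] [0.605 0.19  0.013]
loupe_lens 0.98 [433. 297.] 1041 [ 0.558 -0.171  0.01 ] [ 0.474 -0.212 -0.003] [ 0.615 -0.119  0.018]
loupe_grip 0.58 [435. 296.] 1094 [ 0.559 -0.17   0.01 ] [ 0.474 -0.211 -0.005] [ 0.617 -0.119  0.018]
focus_mark 0.56 [343. 201.] 88 [0.616 0.04  0.106] [ 0.608  0.033 -0.004] [0.742 0.085 0.12 ]
seat 0.77 [343. 255.] 2672 [0.548 0.002 0.038] [ 0.462 -0.03  -0.004] [0.708 0.081 0.126]
tweezers 0.53 [324. 205.] 208 [0.688 0.112 0.005] [ 0.645  0.055 -0.003] [0.753 0.144 0.013]
salve_tin 0.96 [374. 212.] 585 [ 0.706 -0.01   0.015] [ 0.681 -0.038 -0.004] [0.744 0.022 0.02 ]
pliers 0.9 [311. 329.] 687 [ 0.39  -0.013  0.006] [ 0.329 -0.062 -0.003] [0.445 0.047 0.011]
needle_file 0.54 [434. 297.] 1091 [ 0.559
[... 883 characters left out ...]
    0.017] [ 0.684 -0.027 -0.001] [0.736 0.041 0.021]
tweezers 0.75 [377. 222.] 198 [0.699 0.101 0.006] [ 0.647  0.061 -0.002] [0.747 0.145 0.012]
tweezers 0.65 [305. 265.] 496 [0.496 0.001 0.037] [ 0.466 -0.016 -0.002] [0.572 0.078 0.053]
salve_tin 0.74 [400. 247.] 293 [ 0.699 -0.002  0.017] [ 0.655 -0.084  0.   ] [0.735 0.021 0.076]
salve_tin 0.59 [251. 203.] 91 [0.463 0.273 0.008] [0.425 0.229 0.   ] [0.497 0.312 0.014]
pliers 0.95 [256. 303.] 529 [ 0.398 -0.019  0.007] [ 0.331 -0.064 -0.004] [0.449 0.049 0.01 ]
needle_file 0.56 [246. 208.] 98 [0.45  0.259 0.008] [0.421 0.228 0.004] [0.497 0.311 0.014]
1.2 0.09383182463441511 [[-0.94  0.33 -0.  ]
 [ 0.33  0.94 -0.  ]
 [ 0.   -0.   -1.  ]]
```

```bash
python3 - <<'E'
import cv2
a=cv2.imread("pics/side0.png")[170:390,200:500]; cv2.imwrite("pics/side0c.png",cv2.resize(a,None,fx=2.6,fy=2.6,interpolation=2))
E
```

```text
(no output)
```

View pics/side0c.png

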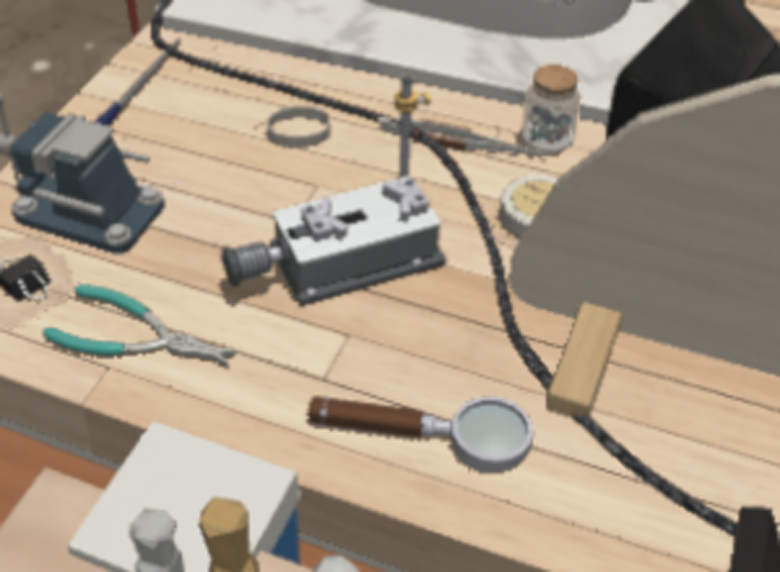

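The picture shows the clamp mid-frame with its knob on the near left (245,262), the collar at (407,102), the cuff at (300,125), the lens at (490,432) with its handle left, and the pliers at (140,325). There is also a vise at left and a grey panel at right. I'll map the heights of these obstacles and then look from the wrist.

```bash
python3 - <<'E'
from h import *
H={}
for n in ["scene","side"]:
    c=camera(n); P=mask_pts(c,np.ones((480,640),bool))
    s=(P[:,0]>.2)&(P[:,0]<.9)&(P[:,1]>-.5)&(P[:,1]<.6)&(P[:,2]<.7)
    for x,y,z in P[s]:
        k=(int(x//.05),int(np.floor(y/.05))); H[k]=max(H.get(k,-1),z)
print("y\\x cm  "+" ".join(f"{i*5:3d}" for i in range(4,18)))
for j in range(11,-11,-1): print(f"{j*5:4d}   "," ".join(f"{int(H[(i,j)]*100):3d}" if (i,j) in H else "  ." for i in range(4,18)))
# wrist view over clamp
R=np.array(ctrl.observe()["tcp_rot"]);w=camera("wrist");print(np.round(np.array(w["eye"])-ctrl.observe()["ee_pos"],3),np.round(R.T@np.array(w["rotation"]),2).tolist(),np.round(R.T@(np.array(w["eye"])-ctrl.observe()["ee_pos"]),3),w["K"][0][0])
E
```

```text
y\x cm   20  25  30  35  40  45  50  55  60  65  70  75  80  85
  55     42  41 -88 -88 -89 -89 -89 -89   .   2   2   2   2   2
  50     34   . -89 -88 -89 -89 -89   .   2   2   2   2   2   2
  45      .   . -89 -89 -89 -89   .   6  14   2   2  14  14   .
  40      .   . -89 -89 -89   .   3   4  19  27  27  24   .  14
  35      .   . -89 -89 -89   1   3   2   2  14  26  35  27  18
  30      .   . -89 -88   0   1   2   2   2  14  18  39  40  27
  25      .   . -89   0   1   1   1   2   2  14  14  18  27  29
  20      .   .   0   1   1   0   0   1   2   2  15  15  15  41
  15      .   0   9   7   7   0   0   1   1   2   2  15  15  40
  10      0   0   7   7   7   0   0   1   1   1   2   2  15  15
   5      0   0   1   5   2   0   0   0   1   1   5   6   4   2
   0      0   0   0   1   0   4   5   5  12   1   2   0  18  18
  -5      .   0   0   1   1   3   5   5   5   2   2  18  18  17
 -10     13 -27   0   0   1   0   0   0   5  13  18  18  16  19
 -15     13  13   .   0   0   1   1   0   1  18  20  16  20  20
 -20     13  13  13   .   0   0   1   1   2   2  23  24   .  14
 -25     18  18  13  13   .   0   0   1   1   1   0  25  25   .
 -30     18  20  20  20  20   .   0   0   1   1   0   2  26  43
 -35     20  20  25  25  20  13   .   0   0   1   1   2  40  44
 -40     20  20  26  28  26  19  13   .   0   0   4  28  37   .
 -45      .  20  26  27  25  20  19  13   .   0  21  25   .   .
 -50      .  20  20  28  36  36  36  13   .  20  20   .   .   .
[-0.074  0.026  0.162] [[0.0, -0.96, -0.27], [1.0, 0.0, -0.0], [0.0, -0.27, 0.96]] [ 0.078  0.    -0.162] 424.5621619217294
```

```bash
python3 - <<'E'
from h import *
R=np.array([[-1,0,0],[0,1,0],[0,0,-1.]])
ctrl.movep([.4,.4,.3],R); ctrl.movep([.50,.0,.28],R)
c=camera("wrist"); cv2.imwrite("pics/w0.png",c["pixels"]); np.savez("w0.npz",**{k:np.array(v) for k,v in c.items()})
for q in ["clamp","knob","cuff_center","loupe_lens","loupe_grip","focus_mark"]:
    for r in models.trace("wrist",q)[:2]:
        P=mask_pts(c,r["mask"]); print(q,round(r["p"],2),np.round(r["uv"]),r["mask"].sum(),np.round(np.median(P,0),3),np.round(P.min(0),3),np.round(P.max(0),3))
        np.save(f"m_{q}.npy",r["mask"]) if r["p"]>.5 else 0
o=ctrl.observe();print(o["time"],np.round(o["joints"],2))
E
```

```text
clamp 0.69 [333. 266.] 9149 [0.558 0.01  0.04 ] [ 0.464 -0.029 -0.002] [0.696 0.065 0.128]
knob 0.97 [331. 207.] 1824 [0.502 0.007 0.039] [ 0.464 -0.012 -0.007] [0.554 0.025 0.053]
cuff_center 0.87 [491. 275.] 741 [0.577 0.173 0.007] [ 0.551  0.144 -0.004] [0.611 0.196 0.014]
loupe_lens 0.59 [167. 262.] 3286 [ 0.562 -0.168  0.011] [ 0.476 -0.21  -0.002] [ 0.611 -0.117  0.017]
loupe_grip 0.74 [303.  88.] 2333 [ 0.389 -0.01   0.007] [ 0.33  -0.06  -0.003] [0.448 0.049 0.011]
loupe_grip 0.7 [167. 258.] 3221 [ 0.564 -0.169  0.011] [ 0.476 -0.218 -0.009] [ 0.611 -0.117  0.017]
focus_mark 0.74 [301.  85.] 2449 [ 0.389 -0.01   0.007] [ 0.33  -0.061 -0.002] [0.449 0.05  0.011]
4.4 [-0.56  0.08  0.47  1.94 -0.04  1.13  1.49]
```

View pics/w0.png

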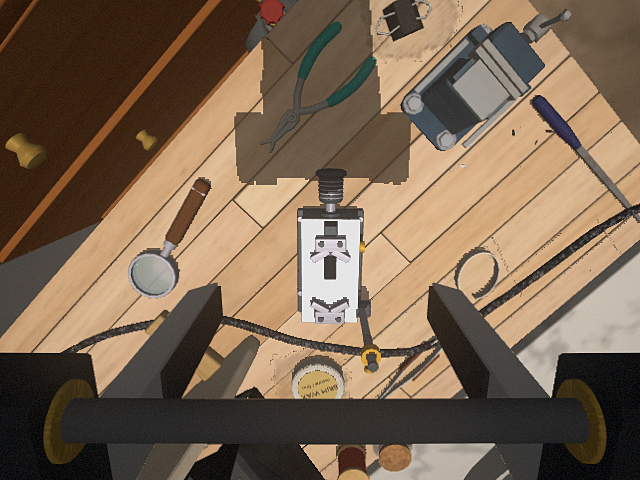

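The view is along +x downwards. The clamp lies straight (deck 300–362, 215–322), its knob is at (331,187), the cuff at (477,273), the lens at (155,273) with its handle running to (203,185), and the pliers are clear at (268,150). I'll fit the poses.

```bash
cat > fit.py <<'E'
from h import *
def rect(P):
    P=P[:,:2]; (cx,cy),(w,h),a=cv2.minAreaRect((P*1000).astype(np.float32))
    if w<h: w,h,a=h,w,a+90
    a=(a+90)%180-90
    return np.round([cx,cy,w,h,a],1)
def ell(P):
    (cx,cy),(w,h),a=cv2.fitEllipse((P[:,:2]*1000).astype(np.float32)); return np.round([cx,cy,w,h,a],1)
E
python3 - <<'E'
from fit import *
c=dict(np.load("w0.npz")); M={q:np.load(f"m_{q}.npy") for q in ["clamp","knob","cuff_center","loupe_lens"]}
px=c["pixels"].astype(int); 
A=mask_pts(c,np.ones((480,640),bool))
box=lambda x0,x1,y0,y1,z0,z1:A[(A[:,0]>x0)&(A[:,0]<x1)&(A[:,1]>y0)&(A[:,1]<y1)&(A[:,2]>z0)&(A[:,2]<z1)]
print("deck",rect(box(.5,.64,-.05,.05,.034,.0445)), np.median(box(.52,.6,-.02,.02,.034,.046)[:,2]))
J=box(.5,.64,-.05,.05,.046,.06); print("jaws",rect(J)); 
for s in (J[J[:,0]<.56],J[J[:,0]>.58]): print(len(s),s.min(0),s.max(0))
K=box(.455,.50,-.04,.05,.008,.06); print("knob",rect(K),K.min(0),K.max(0))
T=mask_pts(c,cv2.dilate(M["cuff_center"].astype(np.uint8),np.ones((5,5)))>0); 
for z in (.004,.008): t=T[(T[:,2]>z)]; print("cuff",len(t),rect(t),ell(t),np.round(np.percentile(t[:,2],[5,50,95]),4))
L=mask_pts(c,M["loupe_lens"]); L=L[L[:,2]>.004]; print("loupe",rect(L))
rim=L[(L[:,0]>.56)]; print("rim",ell(rim[rim[:,2]>.009]),rect(rim)); h=L[L[:,0]<.535]; print("handle",rect(h))
C=box(.59,.65,.02,.06,.075,.135); hist=np.histogram(C[:,2],np.arange(.075,.135,.004)); print("post",np.median(C,0),hist)
E
```

```text
deck [564.2  10.7 115.1  67.7   1.5] 0.039827231146520176
jaws [575.6   8.3  99.9  52.2  14.2]
680 [ 0.52729699 -0.01261166  0.04660744] [0.55155708 0.0261576  0.05285644]
667 [ 0.59285398 -0.0129402   0.04606097] [0.61942089 0.04579542 0.05989876]
knob [ 4.822e+02  7.400e+00  3.550e+01  2.900e+01 -3.000e-01] [ 0.46444052 -0.00706353  0.02167517] [0.49994411 0.02199188 0.04168651]
cuff 475 [550.7 116.9 161.1  51.7  61.9] [556.7 142.2  45.2 145.6 140.3] [0.0047 0.0099 0.0127]
cuff 319 [547.4 118.3 162.5  50.   59. ] [552.7 138.7  47.  150.2 139.7] [0.0083 0.0111 0.013 ]
loupe [ 537.2 -166.4  143.5   51.   -22.9]
rim [ 581.4 -184.1   38.7   45.     6.2] [ 582.2 -184.3   51.    44.5  -88.9]
handle [ 508.7 -140.7   70.9   16.6  -31.8]
post [0.61682722 0.04150946 0.10986907] (array([ 18,  19,  18,  15,   3,   0,  34,  73, 191,  43,  20,  19,  91,
         2,   0]), array([0.075, 0.079, 0.083, 0.087, 0.091, 0.095, 0.099, 0.103, 0.107,
       0.111, 0.115, 0.119, 0.123, 0.127, 0.131, 0.135]))
```

```bash
python3 - <<'E'
from fit import *
c=dict(np.load("w0.npz")); px=c["pixels"]
m=np.zeros((480,640),np.uint8); m[200:330,290:375]=(px[200:330,290:375].min(2)>185)
m=cv2.morphologyEx(m,cv2.MORPH_CLOSE,np.ones((9,9)))
n,l,s,_=cv2.connectedComponentsWithStats(m); k=1+s[1:,4].argmax(); print(s[k])
q=np.array(np.nonzero(l==k))[::-1].T; W=world(c,q,z=.040); print("deck",rect(W))
# cuff silver ring: crop network mask to near its centre
M=np.load("m_cuff_center.npy"); v,u=np.nonzero(M); s=(abs(u-477)<35)&(abs(v-273)<40)
W=world(c,np.c_[u,v][s]); W=W[(W[:,2]>.006)&(W[:,2]<.02)]; print("cuff",len(W),rect(W),ell(W))
im=px[235:315,435:520]; cv2.imwrite("pics/w0cuff.png",np.hstack([cv2.resize(im,None,fx=4,fy=4),cv2.resize(M[235:315,435:520].astype(np.uint8)[...,None].repeat(3,2)*255,None,fx=4,fy=4)]))
E
```

```text
[ 298  204   65  119 5326]
deck [558.2   6.  124.1  62.   -0.8]
cuff 390 [577.8 168.7  50.3  44.6 -30. ] [579.4 167.1  41.2  54.   73.1]
```

View pics/w0cuff.png

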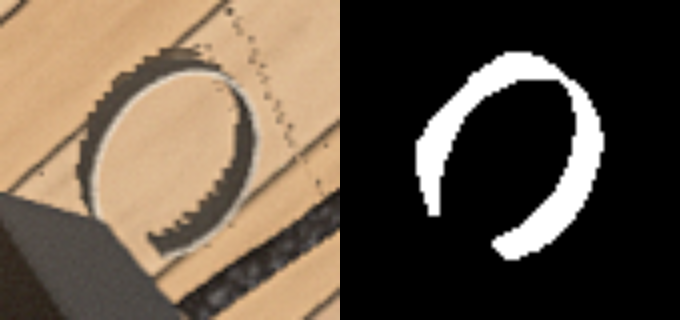

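Only the cuff's lower left is hidden by a finger, and its long axis needs a nearer look. The knob is well located at about (0.481, 0.007), so I'll pull it first.

```bash
python3 - <<'E'
from fit import *
R=np.array([[-1,0,0],[0,1,0],[0,0,-1.]])
def st(t): o=ctrl.observe(); print(t,round(o["time"],2),np.round(o["ee_pos"],4),np.round(o["wrist_force"],1),round(o["gripper_width"],4),round(o["grasp_force"],1))
ctrl.move_gripper(.06)
ctrl.movep([.480,.007,.09],R); ctrl.move_l([.480,.007,.026]); st("down")
ctrl.move_gripper(.0); st("grip")
ctrl.move_l([.463,.007,.026],speed=.04); st("pulled")
ctrl.move_gripper(.05); st("open")
ctrl.move_l([.463,.007,.10],speed=.25)
ctrl.movep([.545,.10,.18],R); st("view")
c=camera("wrist"); cv2.imwrite("pics/w1.png",c["pixels"]); r=models.trace("wrist","cuff_center")
print([(x["p"],x["uv"]) for x in r]); np.savez("w1.npz",m=r[0]["mask"],**{k:np.array(v) for k,v in c.items()})
E
```

```text
down 6.46 [0.4808 0.007  0.027 ] [-0.3 -0.1  0.1] 0.0604 0.0
grip 7.12 [0.4801 0.0072 0.0261] [-0.8  2.   5.2] 0.0233 29.9
pulled 7.7 [0.4639 0.0073 0.0262] [ 5.9  4.1 -2.7] 0.0228 30.1
open 8.32 [0.4629 0.007  0.026 ] [ 0.2 -0.  -0.2] 0.0499 0.0
view 9.41 [0.5444 0.0998 0.1787] [-1.  -0.5 -0.1] 0.0499 0.0
[(0.77, [428.3, 249.5])]
```

View pics/w1.png

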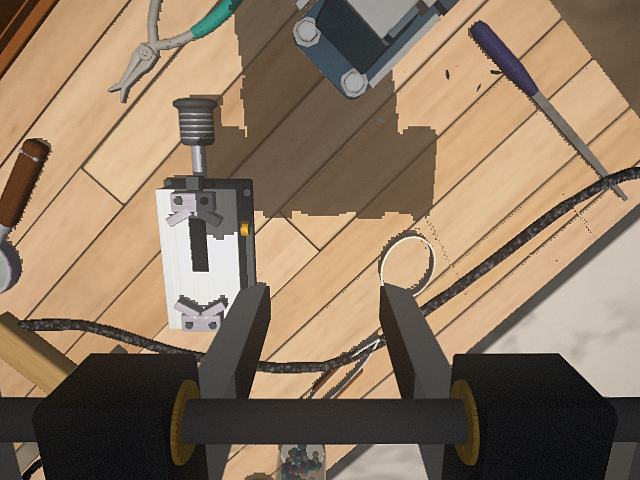

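The knob is out (194,120), the moving jaw is at the near end of the deck (195,207), and the cuff at (408,262) is partly hidden by a finger. I'll step back for a clear look at it.

```bash
python3 - <<'E'
from fit import *
R=np.array([[-1,0,0],[0,1,0],[0,0,-1.]])
ctrl.move_l([.50,.168,.15],speed=.3)
c=camera("wrist"); r=models.trace("wrist","cuff_center")
print([(round(x["p"],2),x["uv"]) for x in r]); m=r[0]["mask"]; np.savez("w2.npz",m=m,**{k:np.array(v) for k,v in c.items()})
W=mask_pts(c,m); print(np.round(np.percentile(W[:,2],[2,50,98]),4))
W=W[(W[:,2]>.005)&(W[:,2]<.02)]; print(len(W),rect(W),ell(W))
T=W[W[:,2]>.0095]; print(len(T),rect(T),ell(T))
# outer outline of hull
u,v=map(int,r[0]["uv"]); im=c["pixels"][v-90:v+90,u-110:u+110].copy(); im2=im.copy(); im2[m[v-90:v+90,u-110:u+110]]=(0,0,255)
cv2.imwrite("pics/w2c.png",cv2.resize(np.hstack([im,im2]),None,fx=1.8,fy=1.8))
# clamp deck + jaws from w1
c=dict(np.load("w1.npz")); A=mask_pts(c,np.ones((480,640),bool))
D=A[(abs(A[:,2]-.04)<.003)&(A[:,0]>.49)&(A[:,0]<.64)&(A[:,1]>-.05)&(A[:,1]<.04)]; print("deck",rect(D),D.min(0),D.max(0))
K=A[(A[:,2]>.012)&(A[:,0]>.44)&(A[:,0]<.486)&(abs(A[:,1]-.007)<.04)]; print("knob",rect(K))
J=A[(A[:,2]>.0465)&(A[:,2]<.055)&(A[:,0]>.50)&(A[:,0]<.63)&(abs(A[:,1]-.007)<.025)]
for s in (J[J[:,0]<.56],J[J[:,0]>.56]): print("jaw",len(s),s.min(0),s.max(0))
E
```

```text
[(0.76, [347.2, 333.9])]
[-0.0003  0.0088  0.0127]
679 [578.1 168.2  53.6  43.5 -16.9] [579.  167.8  41.8  53.9  72.8]
432 [578.3 168.2  53.3  43.5 -16.9] [579.3 167.8  41.9  53.9  72.7]
deck [ 5.609e+02  6.600e+00  1.189e+02  5.910e+01 -1.000e-01] [ 0.50142955 -0.02302239  0.03705746] [0.62028582 0.03617568 0.04298505]
knob [467.4   8.2  36.9  29.2   2.1]
jaw 1328 [ 0.51140332 -0.01268339  0.04651088] [0.53577738 0.02651021 0.05255373]
jaw 1097 [ 0.59280764 -0.01233811  0.04651564] [0.61815317 0.02593444 0.05244751]
```

View pics/w2c.png

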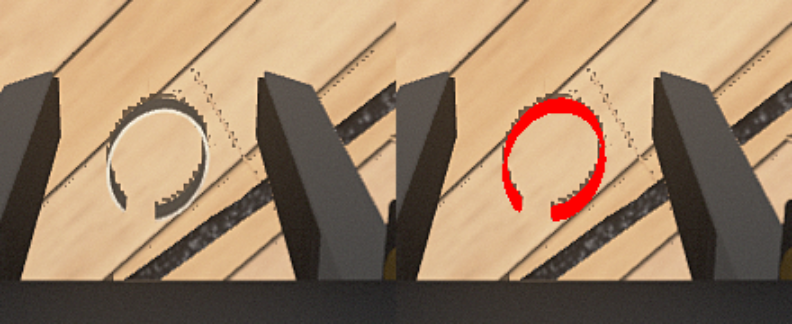

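The cuff's mask is clean: centre (0.5785, 0.168), long axis at −17°, size 53.5×43.5, which matches. The seat is at (0.5717, 0.0068) with yaw 0. Next I check the finger footprints, then grasp and place.

```bash
cat >> fit.py <<'E'
def Rz(deg):
    a=np.radians(deg); return np.array([[-np.cos(a),-np.sin(a),0],[-np.sin(a),np.cos(a),0],[0,0,-1.]])
def st(t): o=ctrl.observe(); print(t,round(o["time"],2),np.round(o["ee_pos"],4),np.round(o["wrist_force"],1),round(o["gripper_width"],4),round(o["grasp_force"],1)); return o
SEAT=np.array([.5717,.0068])
E
python3 - <<'E'
from fit import *
c=dict(np.load("w2.npz")); A=mask_pts(c,np.ones((480,640),bool)); R=Rz(-17); p=np.array([.5785,.168])
q=(A[:,:2]-p)@R[:2,:2]; f=(abs(q[:,0])<.012)&(abs(q[:,1])>.025)&(abs(q[:,1])<.05)&(A[:,2]<.04)
print("footprint",f.sum(), np.round(A[f,2].max(),3)); bad=f&(A[:,2]>.005); print(np.round(q[bad].mean(0),3) if bad.any() else "clear", bad.sum())
if bad.sum()<25:
    ctrl.move_gripper(.062); ctrl.movep([*p,.08],R); ctrl.move_l([*p,.020],speed=.12); st("down")
    ctrl.move_gripper(.0); o=st("grip")
    if o["gripper_width"]>.038:
        ctrl.move_l([*p,.13],speed=.2); o=st("lift")
        print([(round(x["p"],2),np.round(x["uv"])) for x in (camera("wrist") and models.trace("wrist","cuff_center"))])
E
```

```text
footprint 1605 0.011
[-0.006  0.046] 168
```

```bash
python3 - <<'E'
from fit import *
c=dict(np.load("w2.npz")); A=mask_pts(c,np.ones((480,640),bool)); R=Rz(-17); p=np.array([.5785,.168])
q=(A[:,:2]-p)@R[:2,:2]; f=(abs(q[:,0])<.012)&(abs(q[:,1])>.025)&(abs(q[:,1])<.05)&(A[:,2]<.04)&(A[:,2]>.005)
m=np.sort(q[f][:,1]); print("nearest",np.round(m[[0,5,20]],4))
if m[5]>.0385:
    ctrl.move_gripper(.052); ctrl.movep([*p,.08],R); ctrl.move_l([*p,.020],speed=.1); st("down")
    ctrl.move_gripper(.0); o=st("grip")
    if o["gripper_width"]>.038:
        ctrl.move_l([*p,.13],speed=.2); o=st("lift")
E
```

```text
nearest [0.0388 0.0401 0.042 ]
down 11.56 [0.5788 0.168  0.0205] [0.5 1.1 0.7] 0.0523 0.0
grip 11.88 [0.5789 0.1682 0.0206] [-0.9 -0.7  6.5] 0.0425 30.0
lift 12.58 [0.5779 0.1681 0.1291] [-1.2  0.8 -0.7] 0.0428 30.0
```

```bash
python3 - <<'E'
from fit import *
R=Rz(0); x,y=SEAT-[.006,0]
ctrl.movep([x,y,.13],R); ctrl.move_l([x,y,.064],speed=.15); ctrl.move_l([x,y,.0603],speed=.03); st("placed")
ctrl.move_gripper(.056); st("open"); ctrl.move_l([x,y,.12],speed=.2)
ctrl.move_l([.49,y,.16],speed=.3); st("view")
c=camera("wrist"); r=models.trace("wrist","cuff_center"); print([(round(a["p"],2),np.round(a["uv"])) for a in r])
cv2.imwrite("pics/w3.png",c["pixels"][150:390,160:480].repeat(2,0).repeat(2,1))
if r: W=mask_pts(c,r[0]["mask"]); W=W[W[:,2]>.046]; print(rect(W),ell(W),np.round(np.percentile(W[:,2],[50,98]),4))
A=mask_pts(c,np.ones((480,640),bool)); K=A[(A[:,2]>.012)&(A[:,0]>.44)&(A[:,0]<.486)&(abs(A[:,1]-.007)<.04)]; print("knob",rect(K),K[:,0].min(),K[:,2].max())
E
```

```text
placed 14.14 [0.5659 0.0069 0.0607] [-0.   0.5 -0. ] 0.0427 30.0
open 14.58 [0.5657 0.0068 0.0604] [-0.3  0.9  0. ] 0.0558 0.0
view 15.47 [0.4895 0.0071 0.1599] [ 0.7  1.1 -0.8] 0.0561 0.0
[(0.89, array([349., 350.]))]
[565.4   7.3  53.7  43.4  -4. ] [566.3   7.2  41.9  54.1  89.2] [0.051  0.0527]
knob [467.2   7.   80.   37.6  90. ] 0.4483471783160789 0.26554443333037847
```

View pics/w3.png

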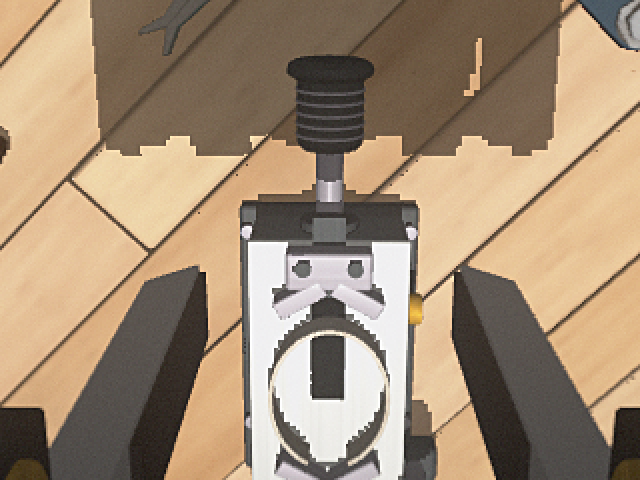

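The cuff lies flat between the notches, with its long axis along x and centred at (0.5657, 0.0072). Next I pinch the knob and push it home.

```bash
python3 - <<'E'
from fit import *
R=Rz(0); y=.007
ctrl.movep([.4645,y,.09],R); ctrl.move_l([.4645,y,.026]); ctrl.move_gripper(.0); st("grip")
ctrl.move_l([.4815,y,.026],speed=.04); o=st("pushed")
if o["wrist_force"][0]>-6: ctrl.move_l([.4830,y,.026],speed=.02); st("more")
ctrl.move_gripper(.05); st("open"); ctrl.move_l([.4815,y,.10],speed=.25)
ctrl.move_l([.49,.0068,.16],speed=.3); st("view")
c=camera("wrist"); r=models.trace("wrist","cuff_center"); print([(round(a["p"],2),np.round(a["uv"])) for a in r])
if r: W=mask_pts(c,r[0]["mask"]); W=W[W[:,2]>.046]; print(rect(W),ell(W),np.round(np.percentile(W[:,2],[50,98]),4))
A=mask_pts(c,np.ones((480,640),bool)); K=A[(A[:,2]>.012)&(A[:,2]<.06)&(A[:,0]>.44)&(A[:,0]<.50)&(abs(A[:,1]-.007)<.04)]; print("knob",rect(K))
J=A[(A[:,2]>.0465)&(A[:,2]<.055)&(A[:,0]>.50)&(A[:,0]<.535)&(abs(A[:,1]-.007)<.025)]; print(J.min(0))
cv2.imwrite("pics/w4.png",c["pixels"][150:390,160:480].repeat(2,0).repeat(2,1))
# lens & collar: side and scene views
for n in ("scene","side"):
    c=camera(n); np.savez(n+"4.npz",**{k:np.array(v) for k,v in c.items()})
    P=mask_pts(c,np.ones((480,640),bool)); P=P[(abs(P[:,0]-.6187)<.016)&(abs(P[:,1]-.0428)<.016)&(P[:,2]>.06)]
    print(n,len(P),np.round(np.median(P[P[:,2]<.09],0),4),np.histogram(P[:,2],np.arange(.078,.13,.003)))
    for r in models.trace(n,"focus_mark"): print(r["p"],r["uv"],r["mask"].sum())
E
```

```text
grip 17.16 [0.4647 0.0073 0.0262] [-2.3  3.   7. ] 0.023 30.0
pushed 17.73 [0.4791 0.0073 0.026 ] [-16.2   3.2  25.1] 0.0227 30.0
open 18.35 [0.4816 0.007  0.026 ] [ 0.1  0.4 -0.1] 0.0502 0.0
view 19.15 [0.4902 0.007  0.1601] [-0.6 -0.1 -0.8] 0.0498 0.0
[(0.76, array([334., 375.]))]
[570.6   6.6  55.3  43.2  -5.5] [570.8   6.5  41.8  54.2  87.5] [0.0511 0.0529]
knob [4.81e+02 7.40e+00 3.79e+01 2.96e+01 2.00e-01]
[ 0.52483086 -0.00788813  0.04657195]
scene 6 [nan nan nan] (array([0, 0, 0, 0, 0, 0, 0, 2, 0, 2, 2, 0, 0, 0, 0, 0, 0]), array([0.078, 0.081, 0.084, 0.087, 0.09 , 0.093, 0.096, 0.099, 0.102,
       0.105, 0.108, 0.111, 0.114, 0.117, 0.12 , 0.123, 0.126, 0.129]))
0.68 [203.5, 267.0] 240
side 169 [0.6193 0.0391 0.0764] (array([ 8,  6,  7,  5,  6,  5,  2,  7, 18, 14, 27, 12,  2,  5,  3, 10,  4]), array([0.078, 0.081, 0.084, 0.087, 0.09 , 0.093, 0.096, 0.099, 0.102,
       0.105, 0.108, 0.111, 0.114, 0.117, 0.12 , 0.123, 0.126, 0.129]))
0.52 [356.4, 211.1] 43
  return _methods._mean(a, axis=axis, dtype=dtype,
  ret = um.true_divide(
```

View pics/w4.png

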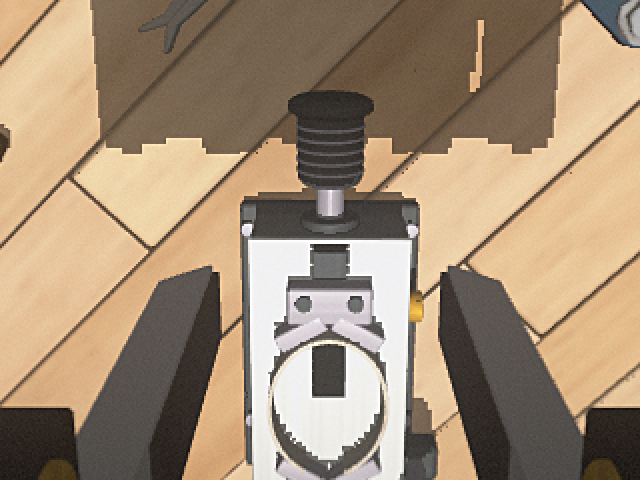

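The picture shows the jaw against the cuff, but the knob moved about 12–14 px-mm rather than a clear 16, so it may not be fully home. I'll push end-on with closed fingers and watch the force.

```bash
python3 - <<'E'
from fit import *
def meas():
    c=camera("wrist"); A=mask_pts(c,np.ones((480,640),bool))
    F=A[(A[:,2]>.033)&(A[:,2]<.05)&(A[:,0]>.44)&(A[:,0]<.475)&(abs(A[:,1]-.007)<.006)]
    J=A[(A[:,2]>.0475)&(A[:,2]<.053)&(A[:,0]>.50)&(A[:,0]<.55)&(abs(A[:,1]-.007)<.016)]
    print("flange x",np.round(np.percentile(F[:,0],[1,5]),4),"jaw back",np.round(np.percentile(J[:,0],[1,5]),4))
meas()
R=Rz(0); ctrl.move_gripper(0.0)
ctrl.movep([.437,.007,.10],R); ctrl.move_l([.437,.007,.028],speed=.2); st("down")
for x in (.448,.451,.454,.456,.458,.460,.462):
    ctrl.move_l([x,.007,.028],speed=.03); o=st("push")
    if o["wrist_force"][0]<-16: break
ctrl.move_l([.437,.007,.028],speed=.15); ctrl.move_l([.437,.007,.10],speed=.25)
ctrl.move_gripper(.05); ctrl.movep([.49,.0068,.16],R); meas(); st("end")
E
```

```text
flange x [0.4622 0.4624] jaw back [0.5253 0.5259]
down 21.29 [0.4378 0.0068 0.0286] [-0.2  0.5 -0.2] 0.0004 0.0
push 21.81 [0.4482 0.007  0.0282] [0.3 0.4 0.2] 0.0005 0.0
push 22.06 [0.4511 0.007  0.028 ] [ 0.6 -0.6  0.3] 0.001 0.0
push 22.31 [0.4528 0.0069 0.0277] [-6.2 -0.1  4.9] 0.0005 3.1
push 22.56 [0.453  0.0069 0.0274] [-14.1   0.8  11.2] -0.0001 7.3
push 22.81 [0.4533 0.0069 0.0271] [-21.6   0.7  18.3] 0.0009 11.5
flange x [0.4623 0.4625] jaw back [0.5252 0.5259]
end 24.91 [0.4894 0.0068 0.1596] [-0.4 -1.2  0.1] 0.0498 0.0
```

```bash
python3 - <<'E'
from fit import *
def meas(c,t):
    A=mask_pts(c,np.ones((480,640),bool))
    F=A[(A[:,2]>.033)&(A[:,2]<.05)&(A[:,0]>.44)&(A[:,0]<.475)&(abs(A[:,1]-.007)<.006)]
    J=A[(A[:,2]>.0475)&(A[:,2]<.053)&(A[:,0]>.50)&(A[:,0]<.55)&(abs(A[:,1]-.007)<.016)]
    J2=A[(A[:,2]>.0475)&(A[:,2]<.053)&(A[:,0]>.58)&(A[:,0]<.63)&(abs(A[:,1]-.007)<.016)]
    B=A[(abs(A[:,2]-.04)<.003)&(A[:,0]>.49)&(A[:,0]<.55)&(abs(A[:,1]-.007)<.025)]
    print(t,"flange x",np.round(np.percentile(F[:,0],[1,5]),4),"jaw back",np.round(np.percentile(J[:,0],[1,5]),4),"block back",np.round(np.percentile(B[:,0],[.5,2]),4), "fixed jaw",np.round(np.percentile(J2[:,0],[1,5,95]) if len(J2) else 0,4))
meas(dict(np.load("w0.npz")),"home0"); meas(dict(np.load("w1.npz")),"out1"); 
c=camera("wrist"); meas(c,"now")
s=c
for n in("scene","side"):
  A=np.load(n+"4.npz")
  meas(dict(A),n)
E
```

```text
home0 flange x [0.4645 0.4651] jaw back [0.5277 0.5284] block back [0.5045 0.511 ] fixed jaw [0.594  0.5964 0.6161]
out1 flange x [0.4496 0.4504] jaw back [0.5117 0.5123] block back [0.5016 0.503 ] fixed jaw [0.5943 0.5964 0.616 ]
now flange x [0.4622 0.4625] jaw back [0.5253 0.5259] block back [0.5102 0.5106] fixed jaw [0.5878 0.5908 0.6069]
scene flange x [0.4614 0.4619] jaw back [0.5247 0.5257] block back [0.5094 0.5102] fixed jaw [0.5929 0.5949 0.6155]
side flange x [0.4639 0.464 ] jaw back [0.5271 0.5277] block back [0.4935 0.5122] fixed jaw [0.5814 0.5891 0.6168]
```

```bash
python3 - <<'E'
from fit import *
for n,b in (("side",(262,288,280,312)),("scene",(258,296,308,346))):
    a=cv2.imread(f"pics/{n}0.png",0).astype(np.float32); c=camera(n); d=cv2.cvtColor(c["pixels"],cv2.COLOR_BGR2GRAY).astype(np.float32)
    u=cv2.resize
    r0,r1,c0,c1=b
    for off,t in ((0,"knob"),(None,"fixed block")):
        if off is None: r0,r1,c0,c1=(r0-20,r1-15,c0+45,c1+55) if n=="side" else (r0-40,r1-40,c0+10,c1+20)
        T=u(a[r0:r1,c0:c1],None,fx=8,fy=8,interpolation=cv2.INTER_CUBIC); S=u(d[r0-8:r1+8,c0-12:c1+12],None,fx=8,fy=8,interpolation=cv2.INTER_CUBIC)
        m=cv2.matchTemplate(S,T,cv2.TM_CCOEFF_NORMED); _,v,_,l=cv2.minMaxLoc(m); print(n,t,round(v,3),"shift px",l[0]/8-12,l[1]/8-8)
    # px per mm along x at the knob
    K=np.array(c["K"]);Rr=np.array(c["rotation"]);e=np.array(c["eye"])
    P=np.array([[.47,.007,.025],[.46,.007,.025]]); rv,_=cv2.Rodrigues(Rr.T); q,_=cv2.projectPoints(P,rv,-Rr.T@e,K,np.array(c["D"])); print("10mm out =",np.round((q[1]-q[0]).ravel(),1))
E
```

```text
side knob 0.612 shift px -0.375 -0.125
side fixed block 0.831 shift px -0.25 0.375
10mm out = [-5.1  1.4]
scene knob 0.919 shift px -0.125 0.125
scene fixed block 0.62 shift px 0.0 0.125
10mm out = [-2.4  4.1]
```

The fixed cameras show the knob back at its starting pixel within 0.7 mm, and it stood a hard 21 N push, so it is home. Next is the collar's groove height, from a near wrist view and the side camera.

```bash
python3 - <<'E'
from fit import *
R=Rz(0)
ctrl.movep([.595,.043,.18],R); c=camera("wrist"); np.savez("w5.npz",**{k:np.array(v) for k,v in c.items()})
A=mask_pts(c,np.ones((480,640),bool)); D=A[(abs(A[:,2]-.04)<.006)&(A[:,0]>.53)&(A[:,0]<.6)&(abs(A[:,1]-.007)<.02)]; print("deck z",np.median(D[:,2]))
P=A[(abs(A[:,0]-.6187)<.014)&(abs(A[:,1]-.0428)<.014)&(A[:,2]>.07)]; print(np.histogram(P[:,2],np.arange(.088,.132,.002)))
T=P[(P[:,2]>.105)&(P[:,2]<.118)]; print("collar xy",np.median(T,0),T.min(0),T.max(0)); t=P[P[:,2]>.122]; print("post top",np.median(t,0))
def proj(c,X):
    rv,_=cv2.Rodrigues(np.array(c["rotation"]).T); return cv2.projectPoints(np.array([X],float),rv,-np.array(c["rotation"]).T@np.array(c["eye"]),np.array(c["K"]),np.array(c["D"]))[0].ravel()
u,v=proj(c,[.6187,.0428,.106]).astype(int); print(u,v); a=cv2.resize(c["pixels"][v-45:v+45,u-45:u+45],(400,400),interpolation=cv2.INTER_CUBIC)
s=camera("side")
for z in (0.0,.084,.10,.106,.112,.126): print(z,np.round(proj(s,[.6187,.0428,z]),1))
u,v=proj(s,[.6187,.0428,.106]).astype(int); b=cv2.resize(s["pixels"][v-20:v+20,u-20:u+20],(400,400),interpolation=cv2.INTER_NEAREST); print(u,v)
cv2.imwrite("pics/col.png",np.hstack([a,b]))
E
```

```text
deck z 0.039784684301080564
(array([  0,   0,   0,   0,   0,   1,  27,  52,  22,  30, 213, 213,  20,
        22,  19,  14,  18,   7, 164,  49,   0,   0]), array([0.088, 0.09 , 0.092, 0.094, 0.096, 0.098, 0.1  , 0.102, 0.104,
       0.106, 0.108, 0.11 , 0.112, 0.114, 0.116, 0.118, 0.12 , 0.122,
       0.124, 0.126, 0.128, 0.13 , 0.132]))
collar xy [0.61633268 0.04246112 0.11005218] [0.61049763 0.03385229 0.10504341] [0.62665553 0.05107614 0.11782426]
post top [0.61908861 0.0422375  0.12559499]
324 301
0.0 [353.4 249.7]
0.084 [354.4 216.9]
0.1 [354.6 210.2]
0.106 [354.6 207.6]
0.112 [354.7 205. ]
0.126 [354.9 198.9]
354 207
```

View pics/col.png

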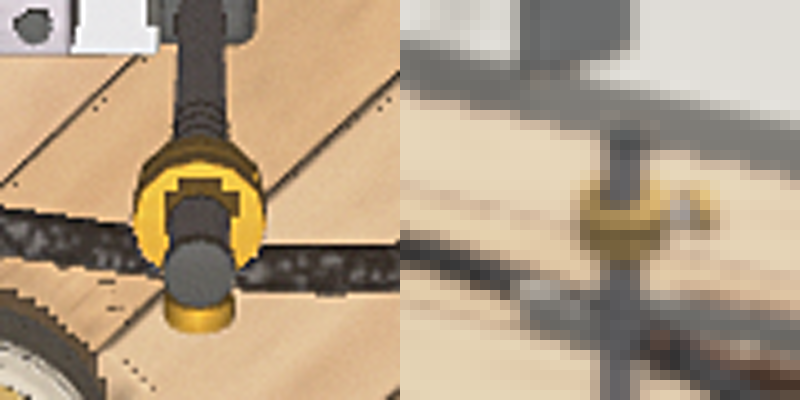

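The left half shows the collar from above, its top at z≈0.1104 against the post top at 0.126. The right half puts the groove near row 209. The groove is therefore at z≈0.1053. Next, a near look at the lens.

```bash
python3 - <<'E'
from fit import *
R=Rz(-31)
ctrl.movep([.465,-.125,.2],R); c=camera("wrist"); st("view")
rs=models.trace("wrist","loupe_lens"); print([(round(a["p"],2),np.round(a["uv"]),a["mask"].sum()) for a in rs])
m=rs[0]["mask"]; W=mask_pts(c,m); W=W[(W[:,2]>.004)&(W[:,2]<.03)]; print("all",rect(W))
d=np.array([np.cos(np.radians(-31)),np.sin(np.radians(-31))]); c0=W[:,:2].mean(0); s=(W[:,:2]-c0)@d; 
print("extent",s.min(),s.max())
e=s.max(); rim=W[s>e-.050]; print("rim",np.round(cv2.minEnclosingCircle((rim[:,:2]*1000).astype(np.float32)),1) if 0 else cv2.minEnclosingCircle((rim[:,:2]*1000).astype(np.float32)))
h=W[(s<s.min()+.072)]; print("handle",rect(h),np.median(h[:,2]))
im=c["pixels"].copy(); im[m]=im[m]//2+np.array([0,0,120],np.uint8); cv2.imwrite("pics/w6.png",im)
E
```

```text
view 26.59 [ 0.466  -0.1238  0.2001] [ 0.6 -0.3  0.4] 0.0502 0.0
[(0.71, array([494., 179.]), np.int64(3209)), (0.2, array([384.,  59.]), np.int64(3567))]
all [483.9   7.   44.7  27.9   2. ]
extent -0.025569092318462515 0.020324728771342847
rim ((483.0025939941406, 6.816959857940674), 23.777559280395508)
handle [483.9   7.   44.7  27.9   2. ] 0.027931229826400616
```

View pics/w6.png

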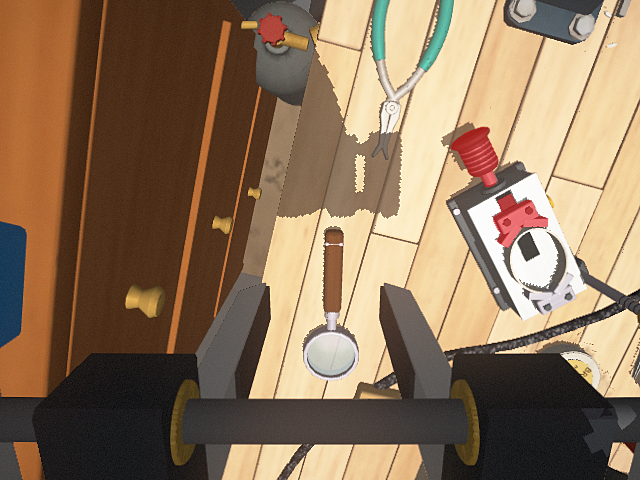

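The network marked the knob by mistake (red). The lens is plain at (331,354) with its handle from (333,230) to (331,312), so I'll fit by depth in that window.

```bash
python3 - <<'E'
from fit import *
c=camera("wrist"); m=np.zeros((480,640),bool); m[222:388,296:366]=True
W=mask_pts(c,m); W=W[(W[:,2]>.005)&(W[:,2]<.03)]
m2=lambda P:(P[:,:2]*1000).astype(np.float32)
d=np.array([np.cos(np.radians(-31)),np.sin(np.radians(-31))])
for _ in range(2):
    s=W[:,:2]@d; e0,e1=np.percentile(s,[.3,99.7]); h=W[(s<e0+.072)&(W[:,2]>.009)]; hr=rect(h); d=np.array([np.cos(np.radians(hr[4])),np.sin(np.radians(hr[4]))])
rim=W[s>e1-.048]; (rc,rr)=cv2.minEnclosingCircle(m2(rim)); print("len",e1-e0,"handle",hr,"rim",rc,rr)
n=np.array([-d[1],d[0]]); print("rim off axis mm",(np.array(rc)-hr[:2])@n,"along",(np.array(rc)-hr[:2])@d)
a=np.degrees(np.arctan2(rc[1]-hr[1],rc[0]-hr[0])); g=np.array(hr[:2])/1000; print("line angle",a)
ok=abs(a-hr[4])<3 and 66<np.hypot(*(np.array(rc)-hr[:2]))<90
if ok:
    L=np.array(rc)/1000; ang=np.radians((a+hr[4])/2); G=L-.076*np.array([np.cos(ang),np.sin(ang)]); R=Rz(np.degrees(ang)); print("grip at",G)
    np.savez("lens.npz",L=L,ang=np.degrees(ang),G=G)
    ctrl.move_gripper(.045); ctrl.movep([*G,.08],R); ctrl.move_l([*G,.0195],speed=.12); st("down")
    ctrl.move_gripper(0); o=st("grip")
    ctrl.move_l([*G,.17],speed=.2); st("lift")
E
```

```text
len 0.15208759714276449 handle [ 509.3 -141.    72.3   16.   -32. ] rim (591.37109375, -184.972412109375) 37.23619079589844
rim off axis mm 6.200333242053134 along 92.90206307572231
line angle -28.181711662057992
```

```bash
python3 - <<'E'
from fit import *
c=camera("wrist"); m=np.zeros((480,640),bool); m[222:388,296:366]=True
W=mask_pts(c,m); W=W[(W[:,2]>.008)&(W[:,2]<.03)]
H=np.array([.5093,-.141])
d=np.array([np.cos(np.radians(-31.5)),np.sin(np.radians(-31.5))]); n=np.array([-d[1],d[0]])
q=np.c_[(W[:,:2]-H)@d,(W[:,:2]-H)@n]; print("butt",np.percentile(q[:,0],1))
k=(q[:,0]>.055)&(q[:,0]<.115)&(abs(q[:,1])<.032); Q=q[k]
from scipy.optimize import least_squares
hull=cv2.convexHull((Q*1000).astype(np.float32))[:,0]
f=least_squares(lambda p:np.hypot(hull[:,0]-p[0],hull[:,1]-p[1])-26,[76,0],loss="soft_l1"); print(f.x,np.round(f.fun,1))
L=H+(f.x[0]*d+f.x[1]*n)/1000; v=L-H; a=np.degrees(np.arctan2(v[1],v[0])); print("lens",L,"angle",a,"dist",np.hypot(*v))
if abs(f.x[1])<3 and 66<f.x[0]<90:
    ang=np.radians((a-32)/2); G=L-.076*np.array([np.cos(ang),np.sin(ang)]); R=Rz(np.degrees(ang)); print("grip at",G,np.degrees(ang))
    np.savez("lens.npz",L=L,ang=np.degrees(ang),G=G)
    ctrl.move_gripper(.045); ctrl.movep([*G,.08],R); ctrl.move_l([*G,.0195],speed=.12); st("down")
    ctrl.move_gripper(0); o=st("grip")
    ctrl.move_l([*G,.17],speed=.2); st("lift")
E
```

```text
butt -0.034545638511594534
[82.30837931 -0.7008927 ] [18.5 -0.2 -0.4  0.   0.5  0.3  1.4  1.2 -0.2  0.1 -0.1  0.1  0.2  0.3
  0.3 -0.3 -0.3  0.1  0.2  0.4  1.2]
lens [ 0.57911321 -0.18460362] angle -31.987887418838433 dist 0.08231136346160685
grip at [ 0.5146573  -0.14433657] -31.993943709419217
down 28.32 [ 0.5151 -0.1445  0.0204] [-0.4 -0.1  1. ] 0.0449 0.0
grip 28.88 [ 0.5148 -0.1443  0.0197] [-1.   0.5  6.5] 0.0158 30.0
lift 29.78 [ 0.5141 -0.144   0.1691] [-0.8 -0.6 -0.8] 0.0155 30.0
```

```bash
cat > chk.py <<'E'
from fit import *
from scipy.optimize import least_squares
def check():
    o=ctrl.observe(); t=np.array(o["ee_pos"]); d=-np.array(o["tcp_rot"])[:2,0]
    for n in ("wrist","scene","side"):
        c=camera(n); A=mask_pts(c,np.ones((480,640),bool)); e=t[:2]+.076*d
        r=np.hypot(*(A[:,:2]-e).T)
        P=A[(abs(A[:,2]-t[2]+.013)<.016)&(r>.017)&(r<.034)]
        if len(P)<40: print(n,len(P)); continue
        top=P[P[:,2]>np.percentile(P[:,2],90)-.006]; 
        hull=cv2.convexHull((P[:,:2]*1000).astype(np.float32))[:,0]
        f=least_squares(lambda p:np.hypot(hull[:,0]-p[0],hull[:,1]-p[1])-26,e*1000,loss="soft_l1")
        G,_,_,_=np.linalg.lstsq(np.c_[top[:,:2]-e,np.ones(len(top))],top[:,2],rcond=None)
        q=np.round(np.percentile(P[:,2],[2,50,98]),4)
        print(n,len(P),"centre",np.round(f.x,1),"expected",np.round(e*1000,1),"z",q,"tilt deg",np.round(np.degrees(G[:2]),1),"top z",round(G[2],4))
    st("now")
E
python3 - <<'E'
from chk import *
g=SEAT-[.076,0]
ctrl.movep([*g,.17],Rz(0)); ctrl.move_l([*g,.118],speed=.06); ctrl.hold(.5)
check()
s=camera("side"); w=camera("wrist"); cv2.imwrite("pics/fin.png",np.hstack([cv2.resize(s["pixels"][160:320,260:420],(400,400),interpolation=2),cv2.resize(w["pixels"][180:420,200:440],(400,400),interpolation=2)]))
E
```

```text
wrist 703 centre [566.7   6.8] expected [571.7   6.8] z [0.0999 0.1072 0.11  ] tilt deg [-1.3  0. ] top z 0.1075
scene 74 centre [570.5   6.1] expected [571.7   6.8] z [0.0984 0.1059 0.1124] tilt deg [-5.  -2.1] top z 0.1067
side 387 centre [572.4   4.7] expected [571.7   6.8] z [0.099  0.1082 0.113 ] tilt deg [-0.6 -0.1] top z 0.1096
now 32.11 [0.4957 0.0068 0.118 ] [ 0.1  0.1 -0.6] 0.0158 30.0
```

View pics/fin.png

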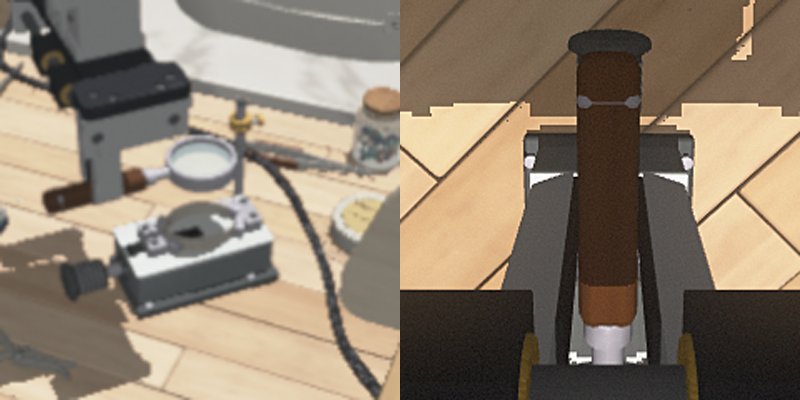

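The left half shows the lens held level over the cuff in the clamp, next to the collar. The right half shows the handle straight between the fingers. One last check: the lens relative to the cuff in the same side picture, and the handle's slope.

```bash
python3 - <<'E'
from chk import *
w=camera("wrist"); A=mask_pts(w,np.ones((480,640),bool))
h=A[(A[:,2]>.117)&(A[:,2]<.14)|((A[:,2]>.106)&(A[:,2]<.12))]; h=h[(h[:,0]>.45)&(h[:,0]<.485)&(abs(h[:,1]-.0068)<.004)]
p=np.polyfit(h[:,0],h[:,2],1); print("handle top",len(h),"slope deg",np.degrees(p[0]),"z at grip",np.polyval(p,.4957),"y centre",np.median(A[(A[:,2]>.106)&(A[:,2]<.12)&(A[:,0]>.455)&(A[:,0]<.48)][:,1]))
def circ(P,r0,g):
    H=cv2.convexHull((P[:,:2]*1000).astype(np.float32))[:,0]; return least_squares(lambda p:np.hypot(H[:,0]-p[0],H[:,1]-p[1])-r0,g,loss="soft_l1").x
for n in ("side","scene"):
    c=camera(n); A=mask_pts(c,np.ones((480,640),bool)); near=lambda r:np.hypot(A[:,0]-.5715,A[:,1]-.0066)<r
    C=A[near(.032)&(A[:,2]>.047)&(A[:,2]<.056)]; print(n,"cuff pts",len(C),rect(C) if len(C)>20 else "", ell(C) if len(C)>20 else "")
    L=A[near(.034)&(A[:,2]>.109)&(A[:,2]<.118)]; print("lens top rim",len(L),circ(L,26,[571,7]) if len(L)>20 else "",rect(L),np.round(np.percentile(L[:,2],[50,95]),4))
    B=A[(np.hypot(A[:,0]-.6187,A[:,1]-.0428)<.013)&(A[:,2]>.098)&(A[:,2]<.116)]; print("collar",len(B),np.round(np.percentile(B[:,2],[3,50,97]),4))
E
```

```text
handle top 1467 slope deg 2.320935597046344 z at grip 0.11280976389954145 y centre 0.007132139689573957
side cuff pts 203 [571.2   5.1  62.8  44.3  -7. ] [572.4   5.   42.3  61.   87.7]
lens top rim 211 [572.33513477   5.2096042 ] [573.3   4.7  53.1  50.7  49.4] [0.1106 0.113 ]
collar 74 [0.1017 0.1088 0.1142]
scene cuff pts 74 [569.7  -6.7  61.3  19.8  -8.3] [570.3  -1.1  29.5  55.6  84.4]
lens top rim 23 [567.06799721  12.32082773] [559.1  -4.5  27.1  26.4  77.6] [0.1104 0.1125]Traceback (most recent call last):
  File "<stdin>", line 11, in <module>
    return _quantile_unchecked(
        a, q, axis, out, overwrite_input, method, keepdims, weights)
    return _ureduce(a,
                    func=_quantile_ureduce_func,
    ...<5 lines>...
                    overwrite_input=overwrite_input,
                    method=method)
    r = func(a, **kwargs)
    result = _quantile(arr,
                       quantiles=q,
    ...<2 lines>...
                       out=out,
                       weights=wgt)
    slices_having_nans = np.isnan(arr[-1, ...])
                                  ~~~^^^^^^^^^
IndexError: index -1 is out of bounds for axis 0 with size 0
```

```bash
python3 - <<'E'
from chk import *
c=dict(np.load("w0.npz")); A=mask_pts(c,np.ones((480,640),bool)); d=np.array([.848,-.53]); n=np.array([.53,.848]); H=np.array([.5093,-.141])
q=np.c_[(A[:,:2]-H)@d,(A[:,:2]-H)@n]; k=(abs(q[:,1])<.005)&(abs(q[:,0])<.033)&(A[:,2]>.006)&(A[:,2]<.03); print("table handle slope deg",k.sum(),np.degrees(np.polyfit(q[k,0],A[k,2],1)[0]),np.median(A[k,2]))
def prof(A,o,d,n,z0):
    q=np.c_[(A[:,:2]-o)@d,(A[:,:2]-o)@n,A[:,2]-z0]; q=q[(abs(q[:,2])<.02)&(abs(q[:,1])<.03)]
    for a,b in ((-.13,-.11),(-.11,-.085),(-.027,-.02),(-.02,0),(0,.02),(.02,.027)):
        s=q[(q[:,0]>a)&(q[:,0]<b)]; print((a,b),len(s),np.round(np.percentile(s[:,2],[50,90])*1000,1) if len(s)>5 else "")
S=np.array([.572,.0055])
c=camera("side"); print("side now"); prof(mask_pts(c,np.ones((480,640),bool)),S,np.array([1,0]),np.array([0,1]),.1053)
c=dict(np.load("side4.npz")); A=mask_pts(c,np.ones((480,640),bool)); A=A[A[:,2]>.004]; print("side on table"); prof(A,np.array([.580,-.1855]),d,n,.007)
E
```

```text
table handle slope deg 607 0.06258345042240007 0.01369982822723076
side now
(-0.13, -0.11) 46 [4.6 6.9]
(-0.11, -0.085) 143 [5.4 7.4]
(-0.027, -0.02) 50 [3.3 7.1]
(-0.02, 0) 222 [2.8 6.4]
(0, 0.02) 224 [3.1 6.2]
(0.02, 0.027) 49 [4.4 7.2]
side on table
(-0.13, -0.11) 43 [5.4 7.1]
(-0.11, -0.085) 153 [5.7 7.5]
(-0.027, -0.02) 52 [5.3 7.5]
(-0.02, 0) 305 [2.6 5.9]
(0, 0.02) 300 [2.3 6.1]
(0.02, 0.027) 52 [4.5 6.8]
```

The side profile of the held lens matches the one it had lying flat, so it is level at 0.105 m. It is also centred on the cuff within a millimetre, so I'm handing in.

```bash
python3 -c "
from fit import *
st('end'); print(order.sign_off())"
```

```text
end 32.41 [0.4957 0.0068 0.118 ] [-0.7  0.3 -0.6] 0.0154 30.0
the job is handed in; nothing more can be done
None
```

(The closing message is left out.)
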